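# Wiggle-test the plug-in chargers and pull the loose ones

### The job

Four chargers are plugged into the power bar on the desk and one or two of them sit loose in worn outlets. Find out which by gently wiggling the chargers sideways, then unplug every loose one and put it down, without dropping it, in the red tray. Leave the firm chargers fully plugged in and do not strain them, and leave the other things on the desk alone.

Things in the scene. Friction and masses are not known exactly. Their poses are not given: they have to be found in the camera images.
- power_bar: grey power bar screwed to the desk, 62 mm wide (its x), 356 mm long (its y), 40 mm high, red switch at its +y end. Origin on the desk under its middle outlet; z up. Its five outlets face up in a row at y = -124, -62, 0, 62, 124 mm (x = 0) on the flat top, z = 40 mm. Four hold a charger, the fifth a flat white dust cover (8 mm high, stays)
- charger_1_mid (a point): plug-in charger: block 32 mm across the bar (its x), 30 mm along it (its y), 46 mm tall, 60-100 g, USB ports on top, no lead; below it two round pins 19 mm long, 4.8 mm thick, 19 mm apart along y. Plugged in, its underside rests on the bar. Point: centre of the block, 23 mm above its underside; z up. The four differ only in colour; colour and number do not tell which is loose
- charger_2_mid (a point): a charger like charger_1, same point. If firm (in a sound outlet): at mid height it gives 1 mm or less across the bar (x) under 5 N and resists like a stop; sprung contacts hold it down with about 10 N; a sideways push of 20 N or more, or tipping it over by 4 degrees, strains it
- charger_3_mid (a point): a charger like charger_1, same point. If loose (in a worn outlet): it shifts 3 mm each way across the bar (x) under about 1 N before it meets a stop, and only its weight keeps it in
- charger_4_mid (a point): a charger like charger_1, same point. Which outlets are worn cannot be seen; one or two of the four chargers are loose. (clip_a, clip_c, clip_e in the rules are the unseen contacts of the sound outlets, clip_b, clip_d those of the worn ones; they are dealt out anew each time and their places are not given)
- repair_tray_in (a point): red open tray fixed on the desk, 200 (its x) x 170 (its y) mm, 36 mm high, walls 4 mm. Point: centre of its inner floor, 4 mm above the desk; empty at first
Mind the look-alikes: they are no part of the job. What is shaped like the part that bears charger_4_mid but orange is not meant. Leave any blue or yellow look-alike of the part that bears charger_2_mid alone.

How it is judged:
By the outcome, as a careful person would: the job done as asked, in the order asked, and still so for the second after the job is handed in, with the robot touching nothing.
It also fails if it takes over 70 s, if anything falls off the work surface, if the arm or the gripper's body presses on something with over 40 N, if the wrist force passes 120 N, or if a joint passes its speed limit or range.

### The arm

A 6-joint arm with a two-finger parallel gripper is mounted at the origin on the work surface. World frame = base frame: x ahead of the robot, y to its left, z up, the work surface at z = 0. Lengths are in m, angles in rad, forces in N, time in s.
With the tool pointing down it reaches from about 0.35 to 0.975 m from the base axis. Payload 4.9 kg.
Tool frame: the origin (TCP) lies midway between the tips of the shut fingers; the grasp point (between the pads) lies 19 mm behind it; z points along the fingers, y is the direction in which the jaws open and shut (so a half turn about z gives the same grasp; the last joint's range is limited). The gripper opens to 85 mm and grips with 20 to 120 N. Pads are 22 mm wide; open, the fingers measure 114 mm over their backs; the gripper's body (76 mm by 85 mm) begins 54 mm behind the grasp point. The pads swing forward as they close: fully open they stand 13 mm farther back than shut.
Start: joints at [1.032, 0.053, 1.613, -0, 1.476, -0.119], TCP at [0.255, 0.571, 0.231] pointing down, gripper open.
Joint ranges: [-3.01, 3.01], [-1.01, 2.22], [0.06, 2.58], [-1.02, 4.17], [0.09, 2.62], [-3.14, 3.14]. Speed limits (rad/s): [2.57, 2.57, 3.14, 3.14, 3.14, 3.14].

### API

Orientations are given as a rotation vector (axis times angle).
In Python, from station import ctrl gives the robot as it stands.
- The arm moves only by the tool play_rows, never from a script. Its argument "motion" is a list that holds one entry, the list of rows, each a list of 7 numbers: the closure, from -1 (fully open) to 1 (shut), then the shift along the tool's x, y, z in cm, then the turn, a rotation vector about the tool's x, y, z in degrees. A call has 1 to 20 rows; each row is the pose to reach, as a shift and turn from the pose measured when the call began, along the tool's axes at that moment; what a row does not reach only later rows make up. A row lasts 1/8 s, in which the tool goes at most 62.5 mm and 10.7 degrees, less where a joint would pass 70% of its speed; a pose out of reach is approached as far as the arm can. A call with a gripper value outside its range is refused whole. The fingers move at their own pace and stop on an object; "newtons" is the grip in N (left out, the last holds). Time passes only in rows, so rows that repeat a pose let the fingers close. It gives the time, the measured TCP pose, the force and the opening at its end, in the units of the state.
- ctrl.get_obs(): the state, without advancing time (a new reading comes with each control period).
- ctrl.get_image(name): name is "side" or "top" or "wrist"; returns a dict with "color" (420x560x3 uint8, red, green, blue), "mtx" (3x3 intrinsics, pixels), "T" (4x4, takes a point from camera to world coordinates). Camera axes: x right, y up, looking along -z (the intrinsics and any distortion apply to the point x, -y, -z); pixel columns grow to the right and rows downward; lengths in m; the calibration is good to about 2 mm. A picture is of the moment at which its call begins. There is no depth.
- ctrl.finish_job(): hands the job in, once; it reports no verdict.
The state is a dict: "t": time; "q": joint angles; "dq": joint speeds; "effort": joint torques, N m; "tool_pos": TCP position; "tool_rot": TCP orientation; "contact_force": force on the tool from outside, world axes, zero at the start; "wrist_torque": the same for the moment, N m; "opening": finger opening in m.
Only numpy, scipy, OpenCV 4.12 (cv2) and the standard library are available. Lean on these libraries where they do the work, as an engineer would, in place of code of your own. Each camera call takes 0.05 s, during which the arm holds its last target.

## Working session

There is one attempt and no reset: what is moved stays moved. The work goes in short steps, Python scripts to look and compute and a tool call to move; the robot and the scene stay as the last step left them, time stands still between calls to the robot, and variables do not carry over. Pictures are saved under pics/ and viewed, and the job is handed in when it is done.

Besides the shell and the picture viewer there is one more tool, called after "Call:" as name(argument=value, ...) on one line, values as JSON. play_rows: Moves the arm, as the interface text tells. Its arguments: {"type":"object","properties":{"motion":{"type":"array"},"newtons":{"type":"number"}},"required":["motion"]}

```bash
mkdir -p pics; ls
python3 - <<'E'
from station import ctrl
import cv2,numpy as np
o=ctrl.get_obs(); print({k:np.round(v,4) for k,v in o.items()})
for n in("side","top","wrist"):
    r=ctrl.get_image(n); cv2.imwrite(f"pics/{n}0.png",r["color"][:,:,::-1]); print(n,r["mtx"].tolist(),np.round(r["T"],4).tolist(),[k for k in r])
E
```

```text
pics
{'t': np.float64(0.0), 'q': array([ 1.032 ,  0.0534,  1.6143,  0.    ,  1.476 , -0.119 ]), 'dq': array([-0.0008,  0.001 , -0.0018,  0.0004, -0.0008,  0.0007]), 'effort': array([ 5.00000e-04, -3.93699e+01, -3.70167e+01, -1.00000e-04,
        7.30000e-03,  0.00000e+00]), 'tool_pos': array([0.2544, 0.5702, 0.2301]), 'tool_rot': array([-6.545e-01, -3.072e+00,  3.000e-03]), 'contact_force': array([0.2562, 0.1539, 0.1637]), 'wrist_torque': array([-0.0437, -0.0236, -0.0099]), 'opening': np.float64(0.0852)}
side [[465.0665133075346, 0.0, 282.1001090398864], [0.0, 465.0665133075346, 207.25301090455775], [0.0, 0.0, 1.0]] [[0.9887, 0.0908, -0.1194, 0.3781], [-0.1499, 0.6277, -0.7639, -0.8543], [0.0056, 0.7732, 0.6342, 0.7893], [0.0, 0.0, 0.0, 1.0]] ['color', 'mtx', 'T']
top [[503.590252322998, 0.0, 283.5082153605516], [0.0, 503.590252322998, 213.2145930026072], [0.0, 0.0, 1.0]] [[-0.0227, 0.9947, -0.0999, 0.4221], [-0.999, -0.0263, -0.0348, -0.0197], [-0.0372, 0.099, 0.9944, 1.0023], [0.0, 0.0, 0.0, 1.0]] ['color', 'mtx', 'T']
wrist [[334.2734111449184, 0.0, 275.81623946335304], [0.0, 334.2734111449184, 208.17584470981288], [0.0, 0.0, 1.0]] [[0.4081, -0.8722, -0.2698, 0.1854], [0.913, 0.3895, 0.1217, 0.6015], [-0.0011, -0.296, 0.9552, 0.3719], [0.0, 0.0, 0.0, 1.0]] ['color', 'mtx', 'T']
```

View pics/top0.png

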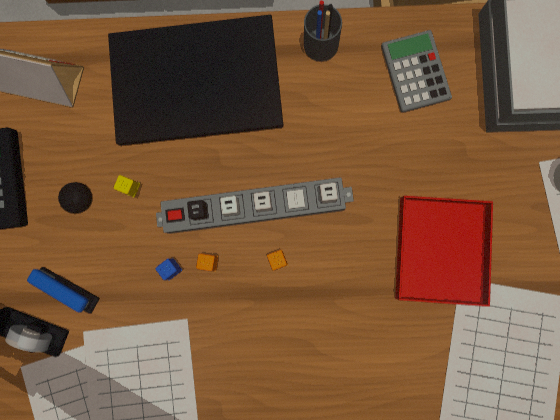

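View pics/side0.png

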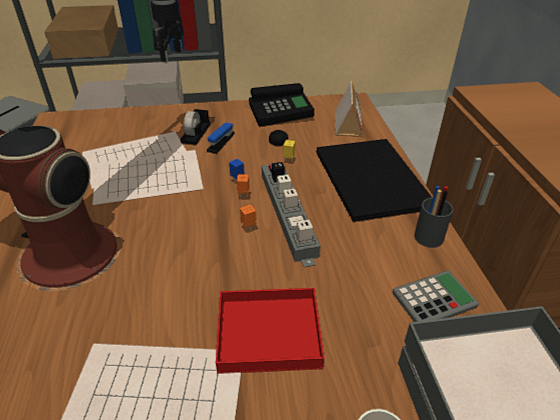

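View pics/wrist0.png

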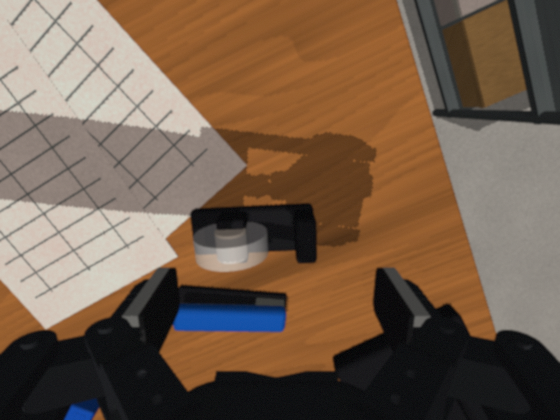

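Run:
```python
import cv2
a=cv2.imread("pics/top0.png")[165:285,100:365]
cv2.imwrite("pics/top0c.png",cv2.resize(a,None,fx=3,fy=3,interpolation=cv2.INTER_CUBIC))
a=cv2.imread("pics/side0.png")[130:270,220:340]
cv2.imwrite("pics/side0c.png",cv2.resize(a,None,fx=4,fy=4,interpolation=cv2.INTER_CUBIC))
```

```text
(no output)
```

View pics/top0c.png

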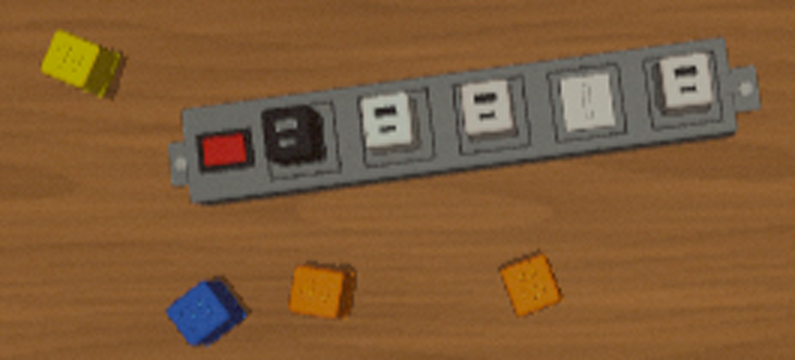

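View pics/side0c.png

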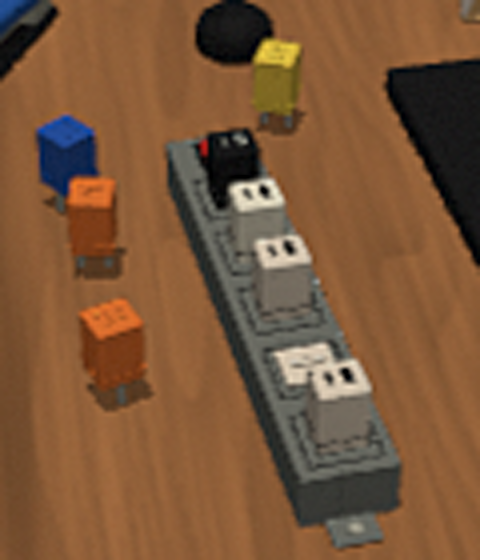

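```bash
cat > h.py <<'E'
import numpy as np,cv2
from station import ctrl
def ray(r,u,v,z):
    T=np.array(r["T"]);K=np.array(r["mtx"])
    d=np.array([(u-K[0,2])/K[0,0],-(v-K[1,2])/K[1,1],-1.0]); d=T[:3,:3]@d
    return T[:3,3]+d*(z-T[2,3])/d[2]
def proj(r,p):
    T=np.array(r["T"]);K=np.array(r["mtx"])
    c=(np.atleast_2d(p)-T[:3,3])@T[:3,:3]
    return np.c_[K[0,0]*c[:,0]/-c[:,2]+K[0,2],-K[1,1]*c[:,1]/-c[:,2]+K[1,2]]
def box(r,img,c,yaw,sx,sy,z0,z1,s=1,off=(0,0),col=(0,255,0)):
    R=np.array([[np.cos(yaw),-np.sin(yaw)],[np.sin(yaw),np.cos(yaw)]])
    q=np.array([[-1,-1],[1,-1],[1,1],[-1,1]])*[sx/2,sy/2]@R.T+np.array(c)[:2]
    for z in(z0,z1):
        p=(proj(r,np.c_[q,np.full(4,z)])-off)*s
        cv2.polylines(img,[np.round(p).astype(int)],True,col,1)
E
python3 - <<'E'
from h import *
r=ctrl.get_image("top"); s=ctrl.get_image("side")
P=[ray(r,100+u/3,165+v/3,.04)[:2] for u,v in[(303,143),(395,128),(490,117),(588,102),(686,92)]]
P=np.array(P);print(P.round(4))
y=np.array([124,62,0,-62,-124])/1000
A=np.polyfit(y,P,1);print(A)
Q=np.array([ray(r,100+u/3,165+v/3,.04)[:2] for u,v in[(183,108),(723,40)]]);print(Q, np.linalg.norm(Q[0]-Q[1]))
yaw=np.arctan2(-A[0,0],A[0,1]);c=A[1];print(yaw,c)
for n,r in(("top",r),("side",s)):
    off=(100,165) if n=="top" else (220,130); w,h=(265,120) if n=="top" else (120,140)
    im=cv2.resize(r["color"][off[1]:off[1]+h,off[0]:off[0]+w,::-1],None,fx=3 if n=="top" else 4,fy=3 if n=="top" else 4,interpolation=cv2.INTER_CUBIC)
    k=3 if n=="top" else 4
    box(r,im,c,yaw,.062,.356,0,.04,k,off)
    for yy in(.124,.062,0,-.124):
        box(r,im,c+yy*np.array([-np.sin(yaw),np.cos(yaw)]),yaw,.032,.03,.04,.086,k,off,(255,0,255))
    cv2.imwrite(f"pics/fit_{n}.png",im)
# tray
r=ctrl.get_image("top")
for u,v in[(402,197),(493,199),(489,304),(397,298)]: print(ray(r,u,v,.036))
E
```

```text
[[ 0.5241  0.1735]
 [ 0.5322  0.1138]
 [ 0.5377  0.0524]
 [ 0.5456 -0.0108]
 [ 0.5504 -0.0737]]
[[-0.10651071  0.99832399]
 [ 0.53798604  0.05107839]]
[[ 0.54894471  0.25164666]
 [ 0.58337053 -0.09841811]] 0.3517534366312018
0.10628746285026189 [0.53798604 0.05107839]
[ 0.54442166 -0.21410271  0.036     ]
[ 0.53582298 -0.3858575   0.036     ]
[ 0.3386653  -0.36597711  0.036     ]
[ 0.35318503 -0.19597742  0.036     ]
```

View pics/fit_top.png

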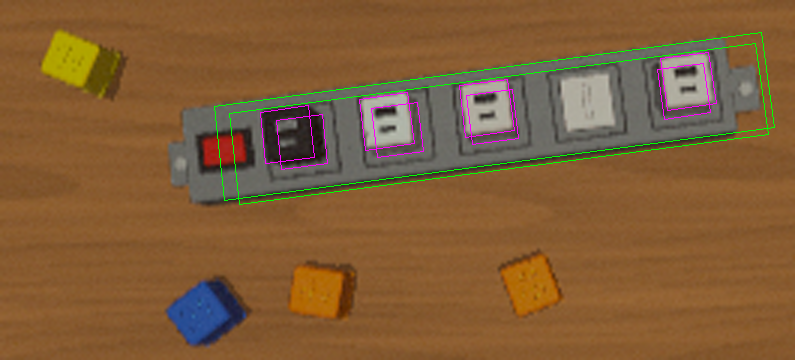

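View pics/fit_side.png

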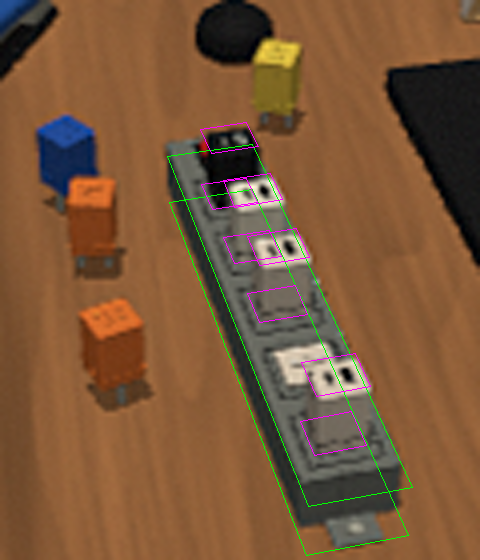

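```bash
cat >> h.py <<'E'
from scipy.spatial.transform import Rotation as Ro
YAW=0.1063; C=np.array([.5380,.0511])
def outlet(y,x=0): return C+y*np.array([-np.sin(YAW),np.cos(YAW)])+x*np.array([np.cos(YAW),np.sin(YAW)])
def down(yaw): # tool z down, tool y at angle yaw
    y=np.array([np.cos(yaw),np.sin(yaw),0]);z=np.array([0,0,-1.]);x=np.cross(y,z)
    return Ro.from_matrix(np.c_[x,y,z])
def rel(p,yaw=YAW):
    o=ctrl.get_obs();R0=Ro.from_rotvec(o["tool_rot"])
    s=R0.inv().apply(np.array(p)-o["tool_pos"])*100
    t=np.degrees((R0.inv()*down(yaw)).as_rotvec())
    print("t",round(float(o["t"]),3),"shift cm",s.round(3),"turn",t.round(2),"open",round(float(o["opening"])*1000,2),"F",np.round(o["contact_force"],2))
    d=Ro.from_rotvec([0,0,-YAW]).apply(np.r_[o["tool_pos"][:2]-C,o["tool_pos"][2]]);f=Ro.from_rotvec([0,0,-YAW]).apply(o["contact_force"]); print("bar frame mm",(d*1000).round(2),"F bar",f.round(2))
E
python3 -c "
from h import *
rel([*outlet(.124),.15])"
```

```text
t 0.3 shift cm [-40.824 -25.156   8.103] turn [-4.000e-02  2.000e-02  5.986e+01] open 85.48 F [-0.88  0.01 -0.12]
bar frame mm [-226.7   546.58  230.87] F bar [-0.87  0.1  -0.12]
```

Call:
play_rows(motion=[[[0,-6,-4,1,0,0,8],[0,-12,-7.5,2,0,0,17],[0,-18,-11,3,0,0,26],[0,-24,-15,4,0,0,35],[0,-30,-18.5,5,0,0,44],[0,-36,-22,6,0,0,53],[0,-40.8,-25.2,7,0,0,59.9],[0,-40.8,-25.2,8.1,0,0,59.9],[0,-40.8,-25.2,8.1,0,0,59.9],[0,-40.8,-25.2,8.1,0,0,59.9],[0,-40.8,-25.2,8.1,0,0,59.9],[0,-40.8,-25.2,8.1,0,0,59.9]]], newtons=20)

```text
t: 1.8
tool_pos: [0.5243, 0.1752, 0.1506]
tool_rot: [2.099, 2.337, 0.0]
contact_force: [-0.3, 0.4, -0.2]
opening: 0.0432
```

Run:
```python
from h import *
rel([*outlet(.124),.15])
for n in("wrist","side"):
    r=ctrl.get_image(n); im=r["color"][:,:,::-1].copy()
    for yy in(.124,.062,0,-.124): box(r,im,outlet(yy),YAW,.032,.03,.04,.086,col=(255,0,255))
    cv2.imwrite(f"pics/{n}1.png",im)
```

```text
t 1.8 shift cm [-0.081  0.048  0.063] turn [0.03 0.03 0.06] open 43.2 F [-0.28  0.44 -0.22]
bar frame mm [ -0.48 124.81 150.63] F bar [-0.23  0.46 -0.22]
```

View pics/wrist1.png

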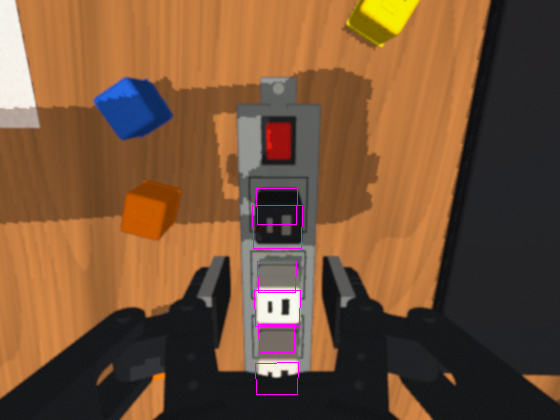

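View pics/side1.png

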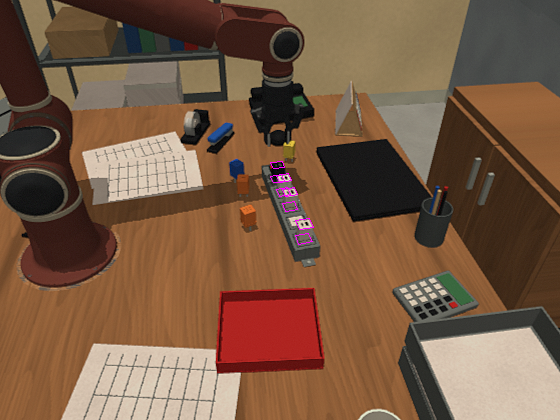

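Call:
play_rows(motion=[[[0,0.05,0.05,4,0,0,0],[0,0.05,0.05,8,0,0,0],[0,0.05,0.05,10.3,0,0,0],[0,0.05,0.05,10.3,0,0,0],[0,0.05,0.05,10.3,0,0,0],[0,0.05,0.05,10.3,0,0,0]]])

```text
t: 2.65
tool_pos: [0.5261, 0.1757, 0.0493]
tool_rot: [2.098, 2.335, 0.004]
contact_force: [-0.2, 0.2, -1.2]
opening: 0.0425
```

Run:
```python
from h import *
rel([*outlet(.125),.046])
for n in("wrist",):
    r=ctrl.get_image(n); im=r["color"][:,:,::-1].copy()
    cv2.imwrite(f"pics/{n}2.png",im)
```

```text
t 2.65 shift cm [-0.018 -0.14   0.334] turn [0.2  0.01 0.05] open 42.52 F [-0.15  0.17 -1.19]
bar frame mm [  1.39 125.19  49.35] F bar [-0.13  0.18 -1.19]
```

View pics/wrist2.png

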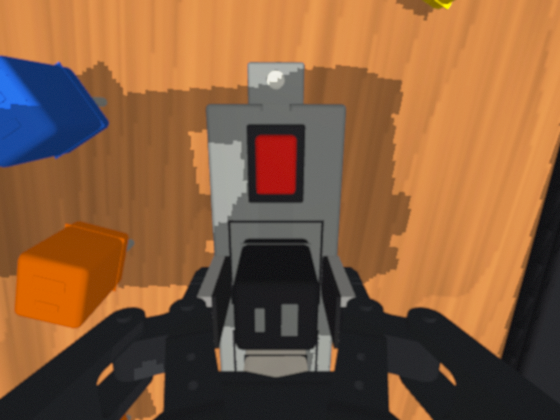

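Call:
play_rows(motion=[[[0,0,0.2,0.1,0,0,0],[0,0,0.4,0.1,0,0,0],[0,0,0.4,0.1,0,0,0]]])

```text
t: 3.08
tool_pos: [0.5302, 0.1761, 0.0483]
tool_rot: [2.098, 2.335, 0.004]
contact_force: [-0.1, -0.2, 0.1]
opening: 0.0424
```

```bash
python3 -c "
from h import *
rel([*outlet(.125),.046])"
```

```text
t 3.075 shift cm [-0.012 -0.552  0.233] turn [0.2  0.01 0.04] open 42.43 F [-0.15 -0.2   0.13]
bar frame mm [  5.51 125.12  48.35] F bar [-0.17 -0.18  0.13]
```

Call:
play_rows(motion=[[[0,0,0.07,0.1,0,0,0],[0,0,0.07,0.1,0,0,0]]])

```text
t: 3.32
tool_pos: [0.5308, 0.1761, 0.0471]
tool_rot: [2.098, 2.335, 0.003]
contact_force: [-0.3, 0.2, 0.3]
opening: 0.0425
```

Call:
play_rows(motion=[[[0,0,0.07,0.0,0,0,0],[0,0,0.07,0.0,0,0,0]]])

```text
t: 3.58
tool_pos: [0.5314, 0.1762, 0.047]
tool_rot: [2.098, 2.336, 0.003]
contact_force: [-0.4, 0.2, -0.7]
opening: 0.043
```

Call:
play_rows(motion=[[[0,0,0.07,0.0,0,0,0],[0,0,0.07,0.0,0,0,0]]])

```text
t: 3.82
tool_pos: [0.5321, 0.1762, 0.047]
tool_rot: [2.098, 2.335, 0.003]
contact_force: [0.2, -0.7, -0.1]
opening: 0.0431
```

Call:
play_rows(motion=[[[0,0,0.07,0.0,0,0,0],[0,0,0.07,0.0,0,0,0]]])

```text
t: 4.08
tool_pos: [0.5329, 0.1763, 0.047]
tool_rot: [2.098, 2.335, 0.003]
contact_force: [-0.5, -0.6, -0.1]
opening: 0.0427
```

Run:
```python
from h import *
rel([*outlet(.125),.046])
for n in("wrist",):
    r=ctrl.get_image(n); im=r["color"][:,:,::-1].copy()
    cv2.imwrite(f"pics/{n}3.png",im)
```

```text
t 4.075 shift cm [-0.008 -0.82   0.097] turn [0.17 0.01 0.03] open 42.71 F [-0.51 -0.58 -0.13]
bar frame mm [  8.2  125.08  46.99] F bar [-0.57 -0.52 -0.13]
```

View pics/wrist3.png

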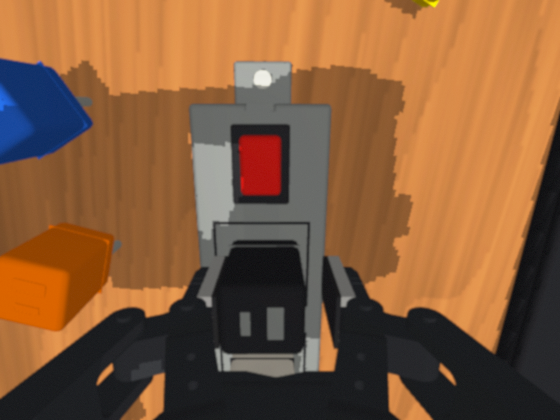

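Call:
play_rows(motion=[[[0,0,0.08,0.0,0,0,0],[0,0,0.08,0.0,0,0,0]]])

```text
t: 4.38
tool_pos: [0.5338, 0.1764, 0.047]
tool_rot: [2.098, 2.335, 0.004]
contact_force: [-0.2, -0.1, -0.3]
opening: 0.0424
```

Call:
play_rows(motion=[[[0,0,0.08,0.0,0,0,0],[0,0,0.08,0.0,0,0,0]]])

```text
t: 4.62
tool_pos: [0.5343, 0.1765, 0.047]
tool_rot: [2.099, 2.336, 0.002]
contact_force: [-1.5, 0.1, 1.2]
opening: 0.0428
```

Call:
play_rows(motion=[[[0,0,0.06,0.0,0,0,0],[0,0,0.06,0.0,0,0,0]]])

```text
t: 4.88
tool_pos: [0.5343, 0.1765, 0.0469]
tool_rot: [2.099, 2.336, 0.0]
contact_force: [-5.0, -0.3, 2.5]
opening: 0.0422
```

```bash
python3 -c "
from h import *
rel([*outlet(.125),.046])"
```

```text
t 4.875 shift cm [-0.009 -0.965  0.089] turn [0.04 0.02 0.04] open 42.25 F [-4.96 -0.26  2.49]
bar frame mm [  9.65 125.1   46.89] F bar [-4.96  0.27  2.49]
```

Run:
```python
from h import *
for n in("wrist","side"):
    r=ctrl.get_image(n); im=r["color"][:,:,::-1].copy()
    for dx,col in((0,(255,0,255)),(.003,(0,255,255))): 
        box(r,im,outlet(.126,dx),YAW,.032,.03,.086,.086,col=col)
        box(r,im,outlet(.126-.022+.022,0),YAW,.032,.03,.04,.04,col=(0,255,0))
    cv2.imwrite(f"pics/{n}4.png",im)
```

```text
(no output)
```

View pics/wrist4.png

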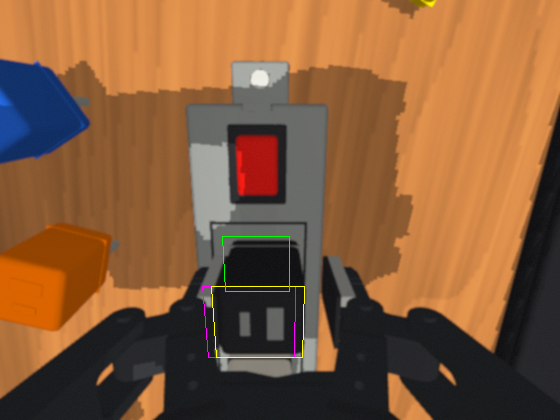

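Call:
play_rows(motion=[[[0,0,-0.2,0.0,0,0,0],[0,0,-0.4,0.0,0,0,0],[0,0,-0.6,0,0,0,0],[0,0,-0.8,0,0,0,0],[0,0,-0.8,0,0,0,0]]])

```text
t: 5.6
tool_pos: [0.5263, 0.1757, 0.0469]
tool_rot: [2.099, 2.336, 0.001]
contact_force: [-0.0, -0.2, -0.1]
opening: 0.0427
```

Call:
play_rows(motion=[[[0,0,-0.1,0.0,0,0,0],[0,0,-0.2,0.0,0,0,0],[0,0,-0.2,0,0,0,0]]])

```text
t: 5.98
tool_pos: [0.5242, 0.1754, 0.0469]
tool_rot: [2.099, 2.336, 0.001]
contact_force: [0.2, -0.8, -0.4]
opening: 0.043
```

Call:
play_rows(motion=[[[0,0,-0.1,0.0,0,0,0],[0,0,-0.1,0.0,0,0,0]]])

```text
t: 6.22
tool_pos: [0.5233, 0.1754, 0.0469]
tool_rot: [2.099, 2.336, 0.001]
contact_force: [0.3, 0.3, -0.6]
opening: 0.0426
```

Call:
play_rows(motion=[[[0,0,-0.1,0.0,0,0,0],[0,0,-0.1,0.0,0,0,0]]])

```text
t: 6.48
tool_pos: [0.5223, 0.1752, 0.0469]
tool_rot: [2.099, 2.336, 0.001]
contact_force: [-0.0, 0.7, 0.5]
opening: 0.0427
```

Call:
play_rows(motion=[[[0,0,-0.1,0.0,0,0,0],[0,0,-0.1,0.0,0,0,0]]])

```text
t: 6.72
tool_pos: [0.5212, 0.1751, 0.0469]
tool_rot: [2.099, 2.336, 0.001]
contact_force: [-0.4, -1.0, -0.7]
opening: 0.0428
```

Call:
play_rows(motion=[[[0,0,-0.1,0.0,0,0,0],[0,0,-0.1,0.0,0,0,0]]])

```text
t: 6.98
tool_pos: [0.5201, 0.175, 0.0469]
tool_rot: [2.099, 2.336, 0.001]
contact_force: [-0.6, -0.8, 0.6]
opening: 0.0422
```

Call:
play_rows(motion=[[[0,0,-0.08,0.0,0,0,0],[0,0,-0.08,0.0,0,0,0]]])

```text
t: 7.22
tool_pos: [0.5193, 0.1749, 0.0469]
tool_rot: [2.099, 2.336, 0.001]
contact_force: [0.5, -0.8, 0.1]
opening: 0.0426
```

Run:
```python
from h import *
rel([*outlet(.125),.046])
for n in("wrist",):
    r=ctrl.get_image(n); im=r["color"][:,:,::-1].copy()
    for dx,col in((0,(255,0,255)),(-.003,(0,255,255))): 
        box(r,im,outlet(.126,dx),YAW,.032,.03,.086,.086,col=col)
    cv2.imwrite(f"pics/{n}5.png",im)
```

```text
t 7.225 shift cm [-0.012  0.55   0.091] turn [0.06 0.02 0.04] open 42.57 F [ 0.46 -0.77  0.09]
bar frame mm [ -5.5  125.12  46.91] F bar [ 0.37 -0.82  0.09]
```

View pics/wrist5.png

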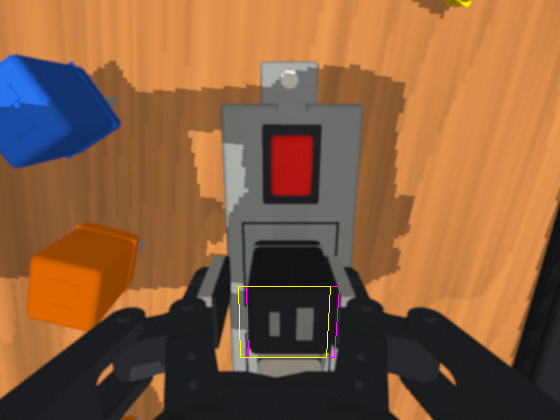

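Call:
play_rows(motion=[[[0,0,-0.08,0.0,0,0,0],[0,0,-0.08,0.0,0,0,0]]])

```text
t: 7.52
tool_pos: [0.5184, 0.1748, 0.0469]
tool_rot: [2.099, 2.336, 0.001]
contact_force: [0.2, 0.4, 0.4]
opening: 0.0427
```

Call:
play_rows(motion=[[[0,0,-0.08,0.0,0,0,0],[0,0,-0.08,0.0,0,0,0]]])

```text
t: 7.78
tool_pos: [0.5176, 0.1748, 0.0469]
tool_rot: [2.099, 2.336, 0.001]
contact_force: [0.7, 0.1, -0.1]
opening: 0.0427
```

Call:
play_rows(motion=[[[0,0,-0.08,0.0,0,0,0],[0,0,-0.08,0.0,0,0,0]]])

```text
t: 8.02
tool_pos: [0.5173, 0.1747, 0.0473]
tool_rot: [2.098, 2.336, 0.002]
contact_force: [2.4, 0.1, 0.1]
opening: 0.043
```

Call:
play_rows(motion=[[[0,0,-0.06,0.0,0,0,0],[0,0,-0.06,0.0,0,0,0]]])

```text
t: 8.28
tool_pos: [0.5171, 0.1747, 0.0476]
tool_rot: [2.098, 2.335, 0.004]
contact_force: [2.5, -0.7, 0.0]
opening: 0.0429
```

```bash
python3 -c "
from h import *
rel([*outlet(.063,.001),.046])"
```

```text
t 8.275 shift cm [-6.212  0.861  0.161] turn [0.19 0.02 0.04] open 42.86 F [ 2.49 -0.72  0.04]
bar frame mm [ -7.66 125.11  47.56] F bar [ 2.4  -0.98  0.04]
```

Call:
play_rows(motion=[[[0,0,0.86,0,0,0,0],[0,0,0.86,0,0,0,0],[0,0,0.86,-4,0,0,0],[0,0,0.86,-7,0,0,0],[0,-4,0.86,-7,0,0,0],[0,-6.2,0.86,-7,0,0,0],[0,-6.2,0.86,-7,0,0,0],[0,-6.2,0.86,-7,0,0,0],[0,-6.2,0.86,-4,0,0,0],[0,-6.2,0.86,-0.5,0,0,0],[0,-6.2,0.86,0,0,0,0],[0,-6.2,0.86,0,0,0,0]]])

```text
t: 9.78
tool_pos: [0.5323, 0.1145, 0.0479]
tool_rot: [2.097, 2.336, 0.003]
contact_force: [0.5, -0.7, -0.1]
opening: 0.0424
```

Run:
```python
from h import *
rel([*outlet(.063,.001),.047])
for n in("wrist",):
    r=ctrl.get_image(n); im=r["color"][:,:,::-1].copy()
    cv2.imwrite(f"pics/{n}6.png",im)
```

```text
t 9.775 shift cm [-0.064 -0.009  0.088] turn [0.18 0.01 0.09] open 42.44 F [ 0.51 -0.7  -0.06]
bar frame mm [ 1.08 63.64 47.88] F bar [ 0.44 -0.75 -0.06]
```

View pics/wrist6.png

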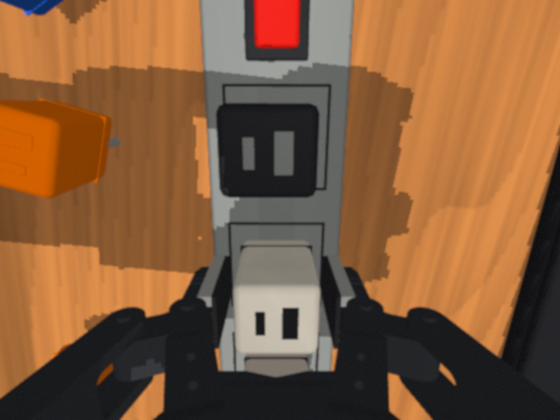

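Call:
play_rows(motion=[[[0,0,0.2,0.1,0,0,0],[0,0,0.4,0.1,0,0,0],[0,0,0.4,0.1,0,0,0]]])

```text
t: 10.2
tool_pos: [0.5377, 0.1149, 0.0485]
tool_rot: [2.096, 2.334, 0.007]
contact_force: [0.2, 0.1, 0.1]
opening: 0.0429
```

Call:
play_rows(motion=[[[0,0,0.1,0,0,0,0],[0,0,0.1,0,0,0,0]]])

```text
t: 10.45
tool_pos: [0.5379, 0.1149, 0.0483]
tool_rot: [2.097, 2.336, 0.004]
contact_force: [-4.9, -1.0, 3.5]
opening: 0.0425
```

Call:
play_rows(motion=[[[0,0,0.1,0,0,0,0],[0,0,0.1,0,0,0,0]]])

```text
t: 10.7
tool_pos: [0.5379, 0.1149, 0.0481]
tool_rot: [2.098, 2.337, 0.001]
contact_force: [-5.4, -0.0, 4.1]
opening: 0.0426
```

Call:
play_rows(motion=[[[0,0,-0.3,0,0,0,0],[0,0,-0.6,0,0,0,0],[0,0,-0.9,0,0,0,0],[0,0,-0.95,0,0,0,0]]])

```text
t: 11.2
tool_pos: [0.5283, 0.1139, 0.0481]
tool_rot: [2.098, 2.337, 0.001]
contact_force: [0.2, 1.2, 1.1]
opening: 0.0427
```

Call:
play_rows(motion=[[[0,0,-0.1,0,0,0,0],[0,0,-0.1,0,0,0,0]]])

```text
t: 11.45
tool_pos: [0.5274, 0.1138, 0.0481]
tool_rot: [2.098, 2.337, 0.002]
contact_force: [-0.8, 1.0, -0.5]
opening: 0.0423
```

Call:
play_rows(motion=[[[0,0,-0.08,0,0,0,0],[0,0,-0.08,0,0,0,0]]])

```text
t: 11.7
tool_pos: [0.527, 0.1138, 0.0483]
tool_rot: [2.098, 2.336, 0.003]
contact_force: [1.9, 0.0, -0.9]
opening: 0.0428
```

Call:
play_rows(motion=[[[0,0,-0.07,0,0,0,0],[0,0,-0.07,0,0,0,0]]])

```text
t: 11.95
tool_pos: [0.5268, 0.1137, 0.0484]
tool_rot: [2.097, 2.335, 0.004]
contact_force: [4.0, 1.1, -1.0]
opening: 0.0428
```

```bash
python3 -c "
from h import *
rel([*outlet(.001,.001),.047])"
```

```text
t 11.95 shift cm [-6.248  0.546  0.145] turn [0.23 0.01 0.07] open 42.79 F [ 4.03  1.12 -1.  ]
bar frame mm [-4.54 63.48 48.41] F bar [ 4.12  0.68 -1.  ]
```

Call:
play_rows(motion=[[[0,0,0.56,0,0,0,0],[0,0,0.56,0,0,0,0],[0,0,0.56,-4,0,0,0],[0,0,0.56,-7,0,0,0],[0,-4,0.56,-7,0,0,0],[0,-6.2,0.56,-7,0,0,0],[0,-6.2,0.56,-7,0,0,0],[0,-6.2,0.56,-7,0,0,0],[0,-6.2,0.56,-4,0,0,0],[0,-6.2,0.56,-0.5,0,0,0],[0,-6.2,0.56,0.1,0,0,0],[0,-6.2,0.56,0.1,0,0,0]]])

```text
t: 13.45
tool_pos: [0.5389, 0.0532, 0.0476]
tool_rot: [2.096, 2.337, 0.004]
contact_force: [-0.2, -0.8, -0.2]
opening: 0.0428
```

Call:
play_rows(motion=[[[0,0,0.2,0.1,0,0,0],[0,0,0.4,0.1,0,0,0],[0,0,0.4,0.1,0,0,0]]])

```text
t: 13.82
tool_pos: [0.5437, 0.0536, 0.0475]
tool_rot: [2.096, 2.336, 0.006]
contact_force: [-0.7, 0.1, 0.2]
opening: 0.0432
```

Call:
play_rows(motion=[[[0,0,0.1,0,0,0,0],[0,0,0.1,0,0,0,0]]])

```text
t: 14.08
tool_pos: [0.5443, 0.0537, 0.0475]
tool_rot: [2.096, 2.336, 0.004]
contact_force: [-2.5, -0.2, 0.7]
opening: 0.0426
```

Call:
play_rows(motion=[[[0,0,0.07,0,0,0,0],[0,0,0.07,0,0,0,0]]])

```text
t: 14.32
tool_pos: [0.5443, 0.0537, 0.0474]
tool_rot: [2.097, 2.337, 0.002]
contact_force: [-5.7, -1.3, 4.6]
opening: 0.0428
```

Call:
play_rows(motion=[[[0,0,-0.3,0,0,0,0],[0,0,-0.6,0,0,0,0],[0,0,-0.9,0,0,0,0],[0,0,-0.95,0,0,0,0]]])

```text
t: 14.82
tool_pos: [0.5348, 0.0527, 0.0474]
tool_rot: [2.097, 2.337, 0.002]
contact_force: [0.2, 0.3, 0.5]
opening: 0.0428
```

Call:
play_rows(motion=[[[0,0,-0.1,0,0,0,0],[0,0,-0.1,0,0,0,0]]])

```text
t: 15.08
tool_pos: [0.5338, 0.0526, 0.0474]
tool_rot: [2.097, 2.337, 0.003]
contact_force: [-0.6, 0.0, -0.1]
opening: 0.0427
```

Call:
play_rows(motion=[[[0,0,-0.08,0,0,0,0],[0,0,-0.08,0,0,0,0]]])

```text
t: 15.32
tool_pos: [0.5334, 0.0525, 0.0475]
tool_rot: [2.096, 2.336, 0.004]
contact_force: [1.2, 0.8, -0.6]
opening: 0.0429
```

Call:
play_rows(motion=[[[0,0,-0.08,0,0,0,0],[0,0,-0.08,0,0,0,0]]])

```text
t: 15.58
tool_pos: [0.5332, 0.0525, 0.0478]
tool_rot: [2.096, 2.336, 0.006]
contact_force: [3.4, 0.6, -1.2]
opening: 0.0426
```

```bash
python3 -c "
from h import *
rel([*outlet(-.123,.001),.047])"
```

```text
t 15.575 shift cm [-12.489   0.543   0.085] turn [0.29 0.02 0.11] open 42.59 F [ 3.44  0.61 -1.24]
bar frame mm [-4.66  1.88 47.79] F bar [ 3.48  0.24 -1.24]
```

Call:
play_rows(motion=[[[0,0,0.55,0,0,0,0],[0,0,0.55,0,0,0,0],[0,0,0.55,-4,0,0,0],[0,0,0.55,-7,0,0,0],[0,-5,0.55,-7,0,0,0],[0,-10,0.55,-7,0,0,0],[0,-12.4,0.55,-7,0,0,0],[0,-12.4,0.55,-7,0,0,0],[0,-12.4,0.55,-7,0,0,0],[0,-12.4,0.55,-4,0,0,0],[0,-12.4,0.55,-0.5,0,0,0],[0,-12.4,0.55,0.1,0,0,0],[0,-12.4,0.55,0.1,0,0,0]]])

```text
t: 17.2
tool_pos: [0.552, -0.0695, 0.047]
tool_rot: [2.095, 2.337, 0.005]
contact_force: [0.2, -0.2, 1.0]
opening: 0.0427
```

Call:
play_rows(motion=[[[0,0,0.2,0,0,0,0],[0,0,0.4,0,0,0,0],[0,0,0.4,0,0,0,0]]])

```text
t: 17.58
tool_pos: [0.5567, -0.0692, 0.048]
tool_rot: [2.094, 2.336, 0.007]
contact_force: [-0.0, -0.7, 0.3]
opening: 0.0425
```

Call:
play_rows(motion=[[[0,0,0.1,0,0,0,0],[0,0,0.1,0,0,0,0]]])

```text
t: 17.82
tool_pos: [0.5573, -0.0691, 0.0479]
tool_rot: [2.095, 2.337, 0.005]
contact_force: [-3.5, 0.4, 2.1]
opening: 0.0428
```

Call:
play_rows(motion=[[[0,0,0.07,0,0,0,0],[0,0,0.07,0,0,0,0]]])

```text
t: 18.08
tool_pos: [0.5573, -0.0691, 0.0479]
tool_rot: [2.095, 2.338, 0.003]
contact_force: [-4.2, -0.4, 4.6]
opening: 0.0424
```

Call:
play_rows(motion=[[[0,0,-0.3,0,0,0,0],[0,0,-0.6,0,0,0,0],[0,0,-0.9,0,0,0,0],[0,0,-0.95,0,0,0,0]]])

```text
t: 18.58
tool_pos: [0.5478, -0.0702, 0.0478]
tool_rot: [2.095, 2.337, 0.004]
contact_force: [0.5, 0.5, 0.3]
opening: 0.0425
```

Call:
play_rows(motion=[[[0,0,-0.1,0,0,0,0],[0,0,-0.1,0,0,0,0]]])

```text
t: 18.82
tool_pos: [0.5468, -0.0703, 0.0478]
tool_rot: [2.095, 2.337, 0.004]
contact_force: [0.5, 0.1, 0.7]
opening: 0.043
```

Call:
play_rows(motion=[[[0,0,-0.1,0,0,0,0],[0,0,-0.1,0,0,0,0]]])

```text
t: 19.08
tool_pos: [0.5463, -0.0703, 0.048]
tool_rot: [2.095, 2.337, 0.005]
contact_force: [3.0, 0.2, 0.1]
opening: 0.0429
```

Call:
play_rows(motion=[[[0,0,-0.06,0,0,0,0],[0,0,-0.06,0,0,0,0]]])

```text
t: 19.32
tool_pos: [0.5461, -0.0704, 0.0482]
tool_rot: [2.094, 2.336, 0.006]
contact_force: [4.7, 0.7, -1.2]
opening: 0.0425
```

```bash
python3 -c "
from h import *
rel([*outlet(.125,-.002),.047])"
```

```text
t 19.325 shift cm [24.663  0.347  0.107] turn [0.34 0.03 0.16] open 42.5 F [ 4.75  0.71 -1.23]
bar frame mm [  -4.8  -121.64   48.19] F bar [ 4.8   0.2  -1.23]
```

Call:
play_rows(motion=[[[0,0,0.55,0,0,0,0],[0,0,0.55,0,0,0,0],[0,0,0.55,-4,0,0,0],[0,0,0.55,-7,0,0,0],[0,5,0.5,-7.5,0,0,0],[0,10,0.45,-7.5,0,0,0],[0,15,0.4,-7.5,0,0,0],[0,20,0.35,-7.5,0,0,0],[0,24.7,0.35,-7.5,0.3,0,0.2],[0,24.7,0.35,-7.5,0.3,0,0.2],[0,24.7,0.35,-7.5,0.3,0,0.2],[0,24.7,0.35,-7.5,0.3,0,0.2]]])

```text
t: 20.82
tool_pos: [0.5224, 0.1744, 0.123]
tool_rot: [2.102, 2.333, -0.001]
contact_force: [0.5, -1.0, -0.4]
opening: 0.0426
```

```bash
python3 -c "
from h import *
rel([*outlet(.125,-.002),.047])"
```

```text
t 20.825 shift cm [0.079 0.04  7.597] turn [ 0.02  0.05 -0.13] open 42.62 F [ 0.52 -1.02 -0.43]
bar frame mm [ -2.43 124.28 122.98] F bar [ 0.4  -1.07 -0.43]
```

Call:
play_rows(motion=[[[0,0.05,0.02,4,0,0,0],[0,0.05,0.02,7,0,0,0],[0,0.05,0.02,7.6,0,0,0],[0,0.05,0.02,7.6,0,0,0],[0,0.05,0.02,7.6,0,0,0],[0.2,0.05,0.02,7.6,0,0,0],[0.5,0.05,0.02,7.6,0,0,0],[1,0.05,0.02,7.6,0,0,0],[1,0.05,0.02,7.6,0,0,0],[1,0.05,0.02,7.6,0,0,0]]], newtons=30)

```text
t: 22.08
tool_pos: [0.5236, 0.1751, 0.0484]
tool_rot: [2.101, 2.332, 0.002]
contact_force: [-0.5, -1.2, 6.4]
opening: 0.0316
```

Run:
```python
from h import *
rel([*outlet(.125,.001),.047])
for n in("wrist",):
    r=ctrl.get_image(n); im=r["color"][:,:,::-1].copy()
    cv2.imwrite(f"pics/{n}7.png",im)
```

```text
t 22.075 shift cm [0.02  0.215 0.142] turn [ 0.14  0.05 -0.12] open 31.63 F [-0.52 -1.15  6.44]
bar frame mm [ -1.15 124.81  48.42] F bar [-0.64 -1.09  6.44]
```

View pics/wrist7.png

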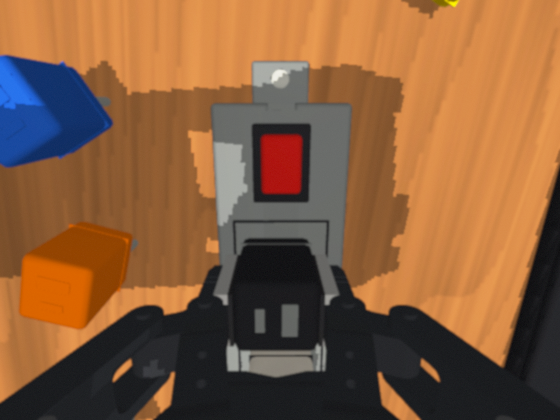

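Call:
play_rows(motion=[[[1,0,0,-0.5,0,0,0],[1,0,0,-1,0,0,0],[1,0,0,-1.5,0,0,0],[1,0,0,-2,0,0,0],[1,0,0,-3,0,0,0],[1,0,0,-3,0,0,0]]])

```text
t: 22.88
tool_pos: [0.5244, 0.1753, 0.0798]
tool_rot: [2.1, 2.331, 0.005]
contact_force: [0.0, -0.4, -0.7]
opening: 0.0316
```

Call:
play_rows(motion=[[[1,0,0,-3,0,0,0],[1,0,0,-6,0,0,0],[1,0,0,-9,0,0,0],[1,0,0,-9,0,0,0]]])

```text
t: 23.38
tool_pos: [0.5258, 0.1757, 0.1728]
tool_rot: [2.098, 2.329, 0.013]
contact_force: [0.9, -0.5, -0.5]
opening: 0.0315
```

Run:
```python
from h import *
rel([.446,-.288,.15])
for n in("wrist","side"):
    r=ctrl.get_image(n); im=r["color"][:,:,::-1].copy()
    cv2.imwrite(f"pics/{n}8.png",im)
r=ctrl.get_image("top"); a=r["color"][180:320,350:540,::-1]
cv2.imwrite("pics/top8.png",cv2.resize(a,None,fx=4,fy=4,interpolation=cv2.INTER_CUBIC))
```

```text
t 23.375 shift cm [-45.284 -12.786   2.143] turn [ 0.63  0.01 -0.12] open 31.54 F [ 0.93 -0.54 -0.54]
bar frame mm [  1.11 125.14 172.79] F bar [ 0.87 -0.63 -0.54]
```

View pics/wrist8.png

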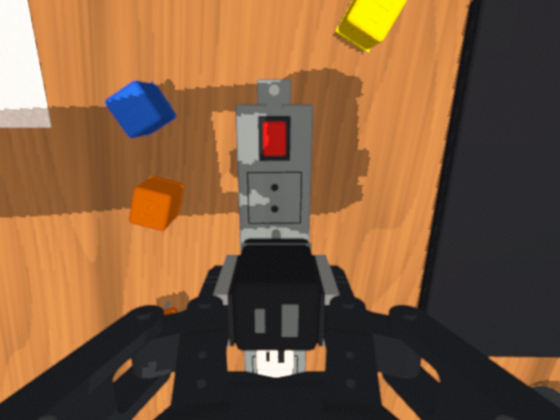

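View pics/side8.png

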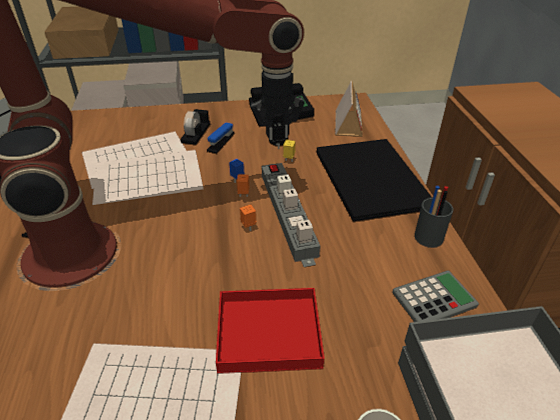

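View pics/top8.png

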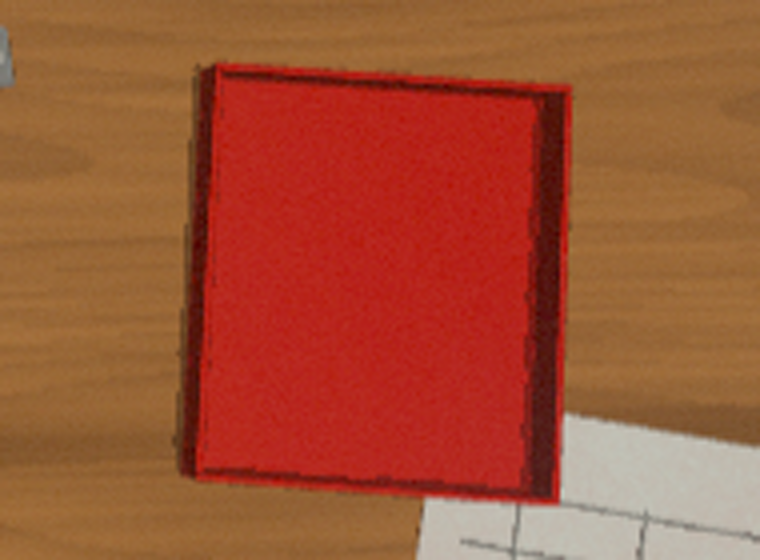

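Run:
```python
from h import *
r=ctrl.get_image("top"); c=ray(r,446.3,250.8,.036); print(c)
im=r["color"][:,:,::-1].copy()
box(r,im,c,-.08,.2,.17,0,.036); box(r,im,c,-.08,.192,.162,.004,.036,col=(255,0,255)); im=im[180:320,350:540]
cv2.imwrite("pics/top9.png",cv2.resize(im,None,fx=4,fy=4,interpolation=cv2.INTER_NEAREST))
rel([c[0],c[1],.16])
print(ctrl.get_obs()["q"].round(3))
```

```text
[ 0.43954818 -0.29253501  0.036     ]
t 23.575 shift cm [-45.639 -13.146   0.781] turn [ 0.08  0.05 -0.12] open 31.54 F [ 0.63 -0.19 -1.16]
bar frame mm [ -1.95 124.87 167.58] F bar [ 0.61 -0.25 -1.16]
[ 1.890e-01 -7.600e-02  1.849e+00 -1.000e-03  1.367e+00  8.500e-02]
```

View pics/top9.png

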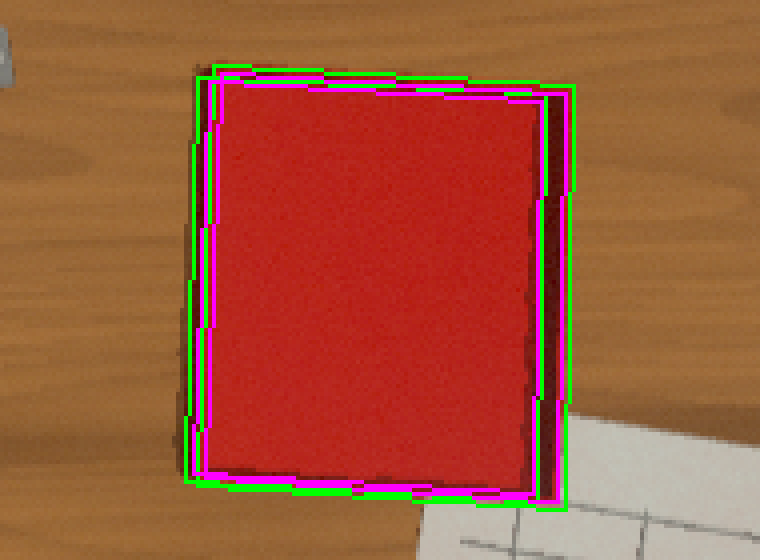

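Call:
play_rows(motion=[[[1,-3,-0.8,0,0,0,0],[1,-7,-2,0,0,0,0],[1,-11,-3.1,0,0,0,0],[1,-15,-4.3,0,0,0,0],[1,-19,-5.4,0,0,0,0],[1,-23,-6.6,0,0,0,0],[1,-27,-7.7,0,0,0,0],[1,-31,-8.9,0,0,0,0],[1,-35,-10,0,0,0,0],[1,-39,-11.2,0,0,0,0],[1,-43,-12.4,0.5,0,0,0],[1,-45.6,-13.1,1,0,0,0],[1,-45.6,-13.1,3,0,0,0],[1,-45.6,-13.1,5,0,0,0],[1,-45.6,-13.1,7,0,0,0],[1,-45.6,-13.1,9,0,0,0],[1,-45.6,-13.1,9,0,0,0],[1,-45.6,-13.1,9,0,0,0]]])

```text
t: 25.82
tool_pos: [0.4403, -0.2914, 0.0776]
tool_rot: [2.101, 2.334, 0.001]
contact_force: [0.4, -0.1, -0.9]
opening: 0.0318
```

Run:
```python
from h import *
rel([.4395,-.2925,.034])
for n in("wrist","side"):
    r=ctrl.get_image(n); im=r["color"][:,:,::-1].copy()
    cv2.imwrite(f"pics/{n}10.png",im if n=="wrist" else cv2.resize(im[150:400,170:400],None,fx=2.4,fy=2.4,interpolation=cv2.INTER_CUBIC))
```

```text
t 25.825 shift cm [-0.096 -0.093  4.361] turn [ 0.07  0.03 -0.07] open 31.84 F [ 0.37 -0.14 -0.9 ]
bar frame mm [-133.52 -330.23   77.62] F bar [ 0.35 -0.17 -0.9 ]
```

View pics/wrist10.png

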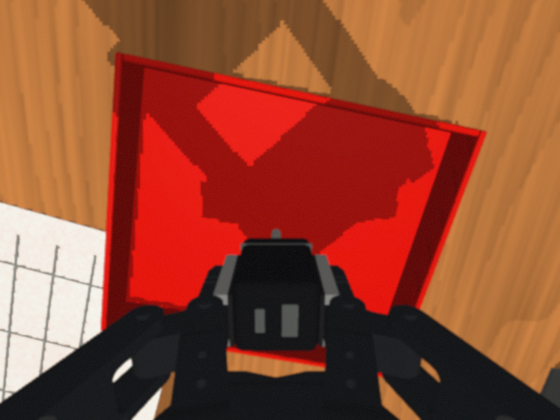

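View pics/side10.png

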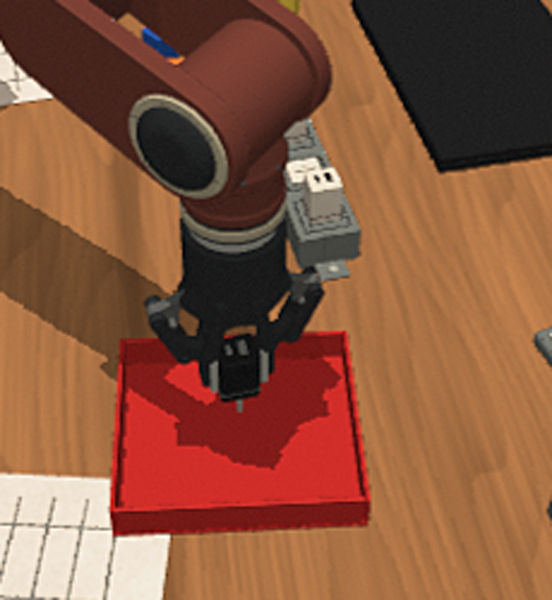

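Over the tray; lowering slowly to contact.

Call:
play_rows(motion=[[[1,0,0,1,0,0,0],[1,0,0,2,0,0,0],[1,0,0,3,0,0,0],[1,0,0,4,0,0,0],[1,0,0,4.2,0,0,0],[1,0,0,4.2,0,0,0]]])

```text
t: 26.68
tool_pos: [0.4408, -0.2923, 0.0365]
tool_rot: [2.1, 2.333, 0.001]
contact_force: [0.5, -0.5, -0.7]
opening: 0.0316
```

Call:
play_rows(motion=[[[1,0,0,0.15,0,0,0],[1,0,0,0.15,0,0,0]]])

```text
t: 26.92
tool_pos: [0.4409, -0.2924, 0.0351]
tool_rot: [2.1, 2.332, 0.001]
contact_force: [0.3, 0.0, -1.0]
opening: 0.0317
```

Call:
play_rows(motion=[[[1,0,0,0.1,0,0,0],[1,0,0,0.1,0,0,0]]])

```text
t: 27.18
tool_pos: [0.441, -0.2924, 0.0342]
tool_rot: [2.1, 2.332, 0.001]
contact_force: [0.7, 0.2, -1.1]
opening: 0.0312
```

```bash
python3 -c "
from h import *
rel([.4403,-.2914,.0314])"
```

```text
t 27.175 shift cm [ 0.108 -0.055  0.283] turn [ 0.16  0.12 -0.09] open 31.2 F [ 0.66  0.18 -1.06]
bar frame mm [-132.94 -331.27   34.23] F bar [ 0.68  0.11 -1.06]
```

Call:
play_rows(motion=[[[1,0,0,0.08,0.15,0.1,0],[1,0,0,0.16,0.15,0.1,0],[1,0,0,0.16,0.15,0.1,0]]])

```text
t: 27.55
tool_pos: [0.4409, -0.2924, 0.0325]
tool_rot: [2.102, 2.335, -0.0]
contact_force: [0.6, -0.1, 0.1]
opening: 0.0314
```

Call:
play_rows(motion=[[[1,0,0,0.06,0,0,0],[1,0,0,0.06,0,0,0]]])

```text
t: 27.8
tool_pos: [0.4408, -0.2923, 0.0318]
tool_rot: [2.102, 2.335, -0.0]
contact_force: [-0.3, 0.5, -0.7]
opening: 0.0317
```

Call:
play_rows(motion=[[[1,0,0,0.05,0,0,0],[1,0,0,0.05,0,0,0]]])

```text
t: 28.05
tool_pos: [0.4408, -0.2923, 0.0313]
tool_rot: [-2.102, -2.335, 0.0]
contact_force: [-0.2, 0.2, -0.8]
opening: 0.0319
```

```bash
python3 -c "
from h import *
rel([.4403,-.2914,.0314])"
```

```text
t 28.05 shift cm [ 0.092 -0.039 -0.015] turn [-0.02  0.   -0.09] open 31.93 F [-0.15  0.15 -0.77]
bar frame mm [-133.1  -331.13   31.25] F bar [-0.14  0.17 -0.77]
```

Level within 0.02°. A little farther down.

Call:
play_rows(motion=[[[1,0,0,0.05,0,0,0],[1,0,0,0.05,0,0,0]]])

```text
t: 28.3
tool_pos: [0.4409, -0.2923, 0.0309]
tool_rot: [-2.102, -2.335, 0.0]
contact_force: [-0.1, -0.1, -0.5]
opening: 0.0317
```

Call:
play_rows(motion=[[[1,0,0,0.05,0,0,0],[1,0,0,0.05,0,0,0]]])

```text
t: 28.55
tool_pos: [0.4409, -0.2924, 0.0308]
tool_rot: [-2.102, -2.335, 0.0]
contact_force: [-1.4, 0.5, 4.1]
opening: 0.0317
```

Call:
play_rows(motion=[[[0.24,0,0,0,0,0,0],[0.22,0,0,0,0,0,0],[0.2,0,0,0,0,0,0],[0.18,0,0,0,0,0,0],[0.18,0,0,0,0,0,0]]])

```text
t: 29.18
tool_pos: [0.4409, -0.2924, 0.0308]
tool_rot: [-2.102, -2.335, 0.0]
contact_force: [0.0, -0.2, 0.2]
opening: 0.0353
```

Run:
```python
from h import *
rel([.4403,-.2914,.0314])
for n in("wrist","side"):
    r=ctrl.get_image(n); im=r["color"][:,:,::-1].copy()
    cv2.imwrite(f"pics/{n}11.png",im if n=="wrist" else cv2.resize(im[250:390,200:340],None,fx=4,fy=4,interpolation=cv2.INTER_CUBIC))
```

```text
t 29.175 shift cm [ 0.102 -0.051 -0.063] turn [-0.02  0.   -0.09] open 35.3 F [ 0.02 -0.2   0.19]
bar frame mm [-132.98 -331.22   30.77] F bar [ 0.   -0.2   0.19]
```

View pics/wrist11.png

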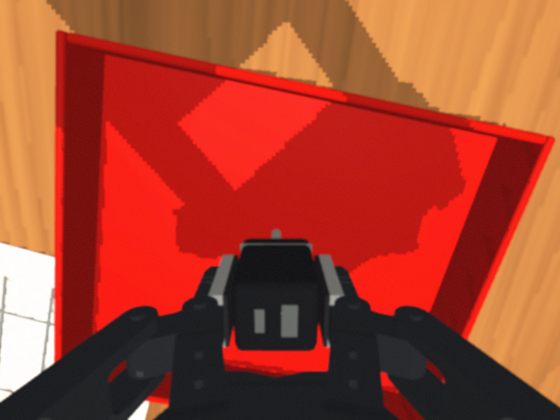

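View pics/side11.png

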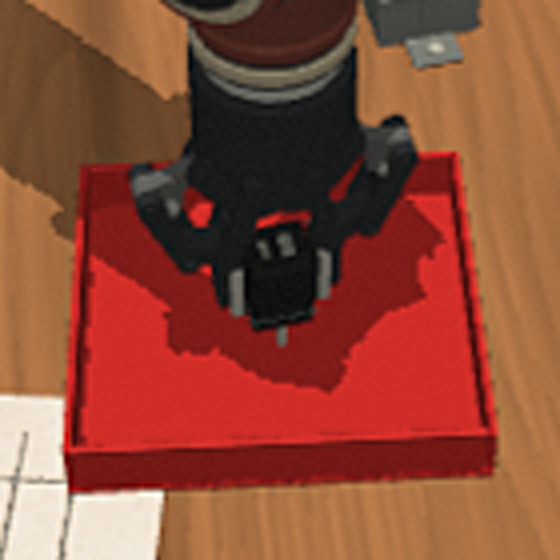

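Call:
play_rows(motion=[[[0.1,0,0,0,0,0,0],[0.0,0,0,0,0,0,0],[-0.1,0,0,0,0,0,0],[-0.3,0,0,0,0,0,0],[-0.4,0,0,0,0,0,0],[-0.4,0,0,0,0,0,0]]])

```text
t: 30.02
tool_pos: [0.4409, -0.2924, 0.0308]
tool_rot: [-2.102, -2.335, 0.0]
contact_force: [0.3, -0.3, 0.4]
opening: 0.0599
```

Run:
```python
from h import *
rel([.4403,-.2914,.0314])
for n in("wrist",):
    r=ctrl.get_image(n); im=r["color"][:,:,::-1].copy()
    cv2.imwrite(f"pics/{n}12.png",im)
```

```text
t 30.025 shift cm [ 0.106 -0.052 -0.057] turn [-0.02  0.01 -0.09] open 59.88 F [ 0.27 -0.35  0.36]
bar frame mm [-132.97 -331.26   30.83] F bar [ 0.23 -0.37  0.36]
```

View pics/wrist12.png

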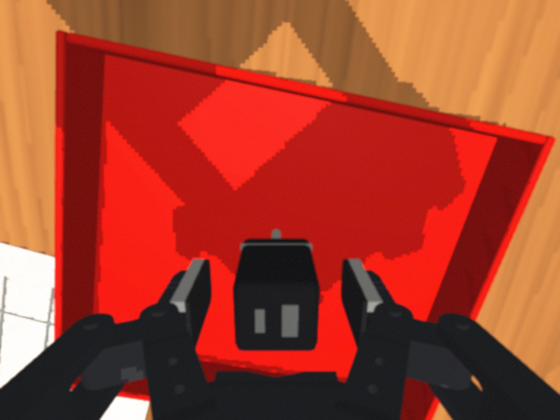

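It stands upright and free between the pads (block at about 235–318, 240–350). Lifting straight off.

Call:
play_rows(motion=[[[-0.4,0,0,-1.5,0,0,0],[-0.4,0,0,-4,0,0,0],[-0.4,0,0,-8,0,0,0],[-0.4,0,0,-12,0,0,0],[-0.4,0,0,-16,0,0,0],[-0.4,-5,-5,-18,0,0,0],[-0.4,-5,-10,-18,0,0,0],[-0.4,-5,-10,-18,0,0,0],[-0.4,-5,-10,-18,0,0,0]]])

```text
t: 31.2
tool_pos: [0.347, -0.3526, 0.2117]
tool_rot: [2.102, 2.333, -0.0]
contact_force: [0.7, 0.4, -0.4]
opening: 0.06
```

Run:
```python
from h import *
rel([.4403,-.2914,.0314])
for n in("top","side"):
    r=ctrl.get_image(n); im=r["color"][:,:,::-1].copy()
    if n=="side":
        for yy in(.063,.001,-.123): box(r,im,outlet(yy,.001),YAW,.032,.03,.086,.086,col=(255,0,255))
    cv2.imwrite(f"pics/{n}13.png",im if n=="top" else cv2.resize(im[150:400,190:400],None,fx=2.4,fy=2.4,interpolation=cv2.INTER_CUBIC))
```

```text
t 31.2 shift cm [ 5.139  9.904 18.032] turn [ 0.05  0.06 -0.12] open 60.01 F [ 0.73  0.36 -0.37]
bar frame mm [-232.78 -381.19  211.7 ] F bar [ 0.76  0.28 -0.37]
```

View pics/top13.png

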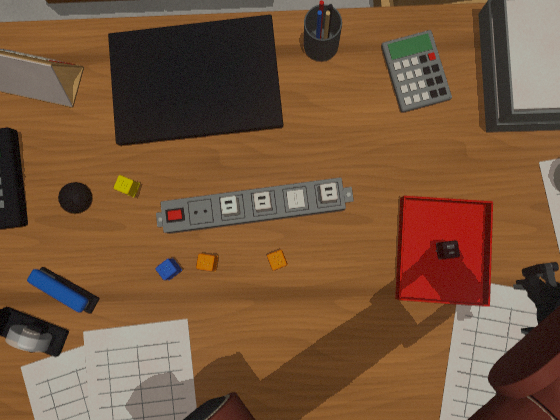

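View pics/side13.png

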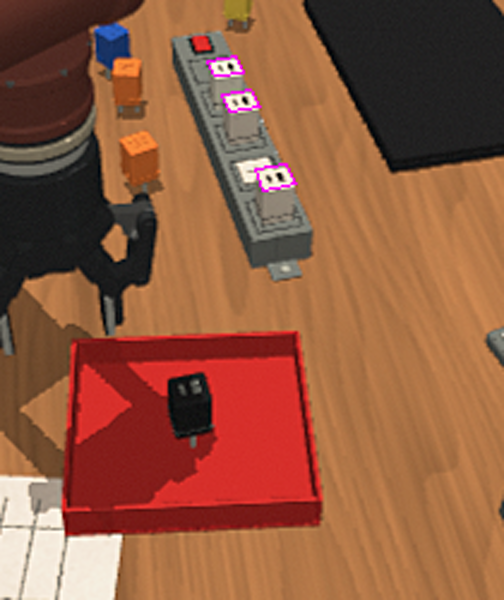

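The black charger stands in the tray at top-view pixel (448, 250). The three white ones (230,206; 263,201; 328,191) are still seated and match the projected seated height. The look-alikes have not moved, and the arm is clear of everything.

```bash
python3 -c "
from station import ctrl
print(ctrl.finish_job())"
```

```text
the job is handed in; nothing more can be done
None
```

I found one loose charger, the black one next to the switch. I unplugged it, and it now stands upright on its pins in the red tray. I handed the job in at about 31 s, and the system gives no verdict.

- **Finding the loose one:** I pushed each charger both ways across the bar with the fingers straddling it. The black one let the fingers travel about 17 mm between stops. Roughly 11 mm of that was finger clearance, so it had about 6 mm of play, and it moved under about 1 N. The three white ones allowed only about 11 mm in total and stopped hard at 3–6 N, so they are firm. I never saw more than about 6 N on them, well under the 20 N strain limit.
- **Placing it:** I lowered the black charger until its pins touched the tray floor (about 4 N), then opened the fingers in small steps and lifted away.
- **Last checks:** In the final pictures the black charger is standing in the tray and the white ones match the seated height in the side view. The dust cover and look-alikes look unmoved, and the arm touches nothing. No check failed. One reading differed from expectation: the black charger's play measured about 6.5 mm instead of 6, within measuring error.

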